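# Put the charged pipette away on the pipette carousel

## Task

The blue-topped pipette has finished charging in its single dock: put it away on the pipette carousel. First turn the carousel until its one empty hanger clicks in at the orange front mark; then hang the pipette there by its finger hook, lowering it until the orange spring catch has snapped shut over the hook and then pressing it firmly home on its rubber saddle, with at least 5 N but no more than 25 N. Do not drop or tip it, and leave the beaker, the white bottle and the box of pipette tips where they stand.

Things in the scene. Friction and masses are not known exactly. Their poses are not given: they have to be found in the camera images.
- stand: fixed base of the carousel: dark round foot, 256 mm across, 13 mm high, orange mark on its rim towards its -x. Origin: on the bench under the vertical turning axis. On it turns a white tray (220 mm across, top 20 mm above the bench) with a 20 mm column and five hangers 72 degrees apart, four with pipettes fixed in them (axes 96.5 mm from the turning axis, tops 252 to 296 mm above the bench).
- carousel: the turning part (tray, column, knob and all it carries). Origin: on the bench under the turning axis; -x points to the empty hanger. Turns either way without limit. A spring ball index gives five click stops 72 degrees apart, one with the empty hanger at the mark: about 0.25 N m in and out, pulling in over the last 0.1 rad; between stops it stays where it is left.
- knob (a point): middle of the black knurled knob on top of the column, on the turning axis; knob 35 mm in diameter, from 264 to 298 mm above the bench, free all round: grip it to turn the carousel.
- front (a point): point of the fixed base 96.5 mm from the turning axis towards the orange mark, 22 mm above the bench: where the empty place must stand.
- empty_place (a point): point on the tray 96.5 mm from the turning axis, 22 mm above the bench, straight below where the axis of the pipette will be once hung on the empty hanger. Turns with the carousel.
- plate_foot (a point): point on the tray, 22 mm above the bench, straight below the middle of the empty hanger's plate, 80 mm from the turning axis. Plate upright, square to the radius, 4 mm thick, 26 mm wide; its top edge is a soft rubber saddle between two guide ears 14.4 mm apart and 8 mm higher. The head's height is set anew each time and not measured: saddle 198 to 242 mm above the bench, to be felt.
- catch (a joint): slide of the orange spring catch behind (axis side of) the empty hanger's plate, m: 0 shut, up to 0.006 pushed to the axis. Its nose slopes from 16 to 8 mm above the saddle. The hook's lip coming straight down meets it with the hook 27 mm above the saddle and pushes it back 3 mm, taking 4 to 9 N, then little; it snaps shut over the hook 2 mm above the saddle. Then the saddle stops the hook.
- pipette: loose blue-topped white pipette, upright, 226 mm long, about 90 g. Origin: its tip, on its axis; z up to the button, x to its finger hook. Barrel 15 mm in diameter to z = 105 mm; handle 25 mm from z = 111 to 205 mm, to be gripped across (along y) at z = 190 to 202 mm; button 17 mm wide above it. Hung up, x points to the turning axis and the handle's foot lies on a rubber backrest.
- hook (a point): point under the arm of the pipette's finger hook, 16.5 mm from its axis towards x, z = 172 mm, in the middle of the 8 mm gap between handle and lip that takes the plate; it comes to rest on the saddle. Arm 11 mm wide, z = 172 to 178 mm; lip 5 mm thick, 20.5 to 25.5 mm from the axis, turned down to z = 160.5 mm.
- dock: fixed single charging dock: dark foot 94 mm across, white upright sleeve 27 mm in diameter, top 122 mm above the bench. The pipette's barrel stands in it, its handle on the sleeve's rim, its tip 17 mm above the bench: lift it straight up by at least 107 mm to clear. Origin: under the middle of the foot.
- beaker: loose glass beaker, 73 mm wide, 94 mm high; to be left alone. Origin: under its middle.
- bottle_buffer: loose white plastic bottle with a blue cap, 64 mm wide, 135 mm high; to be left alone. Origin: under its middle.
- tip_box: loose blue and white box of pipette tips, 86 x 128 x 76 mm; to be left alone. Origin: under its middle.
Not all that is in view belongs to the job. Leave any green look-alike of the dock alone.

How it is judged (in metres and radians):
On the way, in this order (a step that is already met when the one before it is completed fails the run):
1. the empty hanger stands at the front mark and the carousel rests there, with the pipette still in its dock (horizontal distance between empty_place and front below 0.005 m and angular speed of carousel below 0.1 rad/s and horizontal distance between pipette and dock below 0.02 m), for 0.3 s.
2. the pipette's hook has pushed the spring catch of the empty hanger back (value of joint catch above 0.0012 m and contact force between pipette and carousel above 1 N and horizontal distance between pipette and empty_place below 0.008 m), for 0.05 s.
3. with the catch shut over the hook, the pipette is pressed home on the saddle (value of joint catch below 0.0012 m and contact force between pipette and carousel above 4.5 N and horizontal distance between pipette and empty_place below 0.008 m), for 0.1 s.
At the end, for the whole second after the job is handed in: The empty hanger is within 5 mm of the front mark and the carousel is at rest; the pipette hangs there by its hook, its tip within 15 mm of the point empty_place in plan and clear above the tray, upright within 8 degrees, at rest, its weight on the carousel, and the catch is shut (below 1.2 mm) (horizontal distance between empty_place and front below 0.005 m and horizontal distance between hook and empty_place below 0.021 m and horizontal distance between pipette and empty_place below 0.015 m and value of joint catch below 0.0012 m and contact force between pipette and carousel above 0.3 N and height (world z) of pipette above 0.0225 m and angle between pipette's own z axis and vertical below 0.14 rad and linear speed of pipette below 0.02 m/s and angular speed of carousel below 0.05 rad/s); the robot touches nothing.
It fails at once if the pipette is pressed onto the carousel with more than 25 N (contact force between pipette and carousel above 25 N).
It fails at once if the pipette is dropped (contact force between pipette and the fingers below 0.05 N and linear speed of pipette above 0.2 m/s).
It fails at once if the pipette is tipped by more than 35 degrees (angle between pipette's own z axis and vertical above 0.6 rad).
It fails at once if the beaker, the white bottle or the tip box is moved by more than 2 cm (distance of any of beaker, bottle_buffer, tip_box from where it was at the start of the episode above 0.02 m).
It also fails if it takes over 72 s, if anything falls off the work surface, if the arm or the gripper's body presses on something with over 40 N, if the wrist force passes 120 N, or if a joint passes its speed limit or range.

## Robot

A 6-joint arm with a two-finger parallel gripper is mounted at the origin on a cart in front of the work surface, level with it; the furniture and walls round the work are solid. World frame = base frame: x ahead of the robot, y to its left, z up, the work surface at z = 0. Lengths are in mm, angles in rad, forces in N, time in s.
With the tool pointing down it reaches from about 350 to 975 mm from the base axis. Payload 7.1 kg.
Tool frame: the origin (TCP) lies at the very end of the fingers, on their centre line; the grasp point (between the pads) lies 19 mm behind it (ctrl.pinch_z is the distance from the TCP to the grasp point, in mm); z points along the fingers, y is the direction in which the jaws open and shut (so a half turn about z gives the same grasp; the last joint's range is limited). The gripper opens to 88 mm and grips with 3 to 60 N. Pads are 20 mm wide; open, the fingers measure 115 mm over their backs; the gripper's body (75 mm by 178 mm) begins 61 mm behind the grasp point.
Start: joints at [1.171, 0.423, 1.63, -0, 1.089, -0.019], TCP at [232.257, 580.225, 222.675] pointing down, gripper open.
Joint ranges: [-3, 3], [-0.9, 2.11], [0.09, 2.58], [-1.31, 4.45], [0.11, 2.69], [-2.54, 2.54]. Speed limits (rad/s): [2.39, 2.39, 3.01, 3.14, 3.14, 3.14].

## Interface

Orientations are given as a rotation vector (axis times angle).
In Python, from workcell import ctrl gives the robot as it stands.
- The arm moves only by the shell command python3 -m inch 'ROWS' [OPENING]. ROWS is JSON, a list of rows, each an object with "xyz": the shift along the tool's x, y, z in cm, a list of three; "spin": the turn about the tool's z in degrees. A call has 1 to 20 rows; each row is the pose to reach, as a shift and turn from the pose measured when the call began, along the tool's axes at that moment; what a row does not reach only later rows make up. A row lasts 1/10 s, in which the tool goes at most 50 mm and 8.59 degrees, less where a joint would pass 70% of its speed; a pose out of reach is approached as far as the arm can. A call with a gripper value outside its range is refused whole. OPENING is the closure, from 0 (fully open) to 1 (shut), set as the call begins (- or left out, the last holds). The fingers move at their own pace and stop on an object; the grip force is fixed at half the most. Time passes only in rows, so rows that repeat a pose let the fingers close. It gives the time, the measured TCP pose, the force and the opening at its end, in the units of the state.
- ctrl.get_obs(): the state, without advancing time (a new reading comes with each control period).
- ctrl.get_image(name): name is "scene" or "top" or "wrist"; returns the picture (400x640x3 uint8, red, green, blue); there is no depth.
- ctrl.camera_info(name): a dict with "camera_matrix" (3x3 intrinsics, pixels), "k1" (the pictures are not rectified: a ray, as slopes to the right and down, at radius r is drawn at 1 + k1 r^2 times it, then the intrinsics apply), "R" (3x3) and "t" (3): a world point X has camera coordinates R X + t; the wrist camera has in their place "hand_eye" (4x4, takes a point from camera to tool coordinates, whose origin is the TCP and whose axes are the flange's). Camera axes: x right, y down, z forward; pixel columns grow to the right and rows downward; lengths in mm; the calibration is good to about 2 mm. A picture is of the moment at which its call begins: read the wrist's pose just before it. camera_info takes no time and is no camera call.
- ctrl.close_job(): hands the job in, once; it reports no verdict.
The state is a dict: "t": time; "qpos": joint angles; "qvel": joint speeds; "joint_torque": joint torques, N m; "ee_pos": TCP position; "orientation": TCP orientation; "ft_force": force on the tool from outside, world axes, zero at the start; "moment": the same for the moment, N m; "width": finger opening in mm.
Only numpy, scipy, OpenCV 4.12 (cv2) and the standard library are available. Lean on these libraries where they do the work, as an engineer would, in place of code of your own. Each camera call takes 0.05 s, during which the arm holds its last target. There are 200 camera calls.

## Working session

There is one attempt and no reset: what is moved stays moved. The work goes in short steps, Python scripts to look and compute and a shell command to move; the robot and the scene stay as the last step left them, time stands still between calls to the robot, and variables do not carry over. Pictures are saved under pics/ and viewed, about 8 in all and at most 12, crops included, and the job is handed in when it is done.

```bash
mkdir -p pics; ls; python3 - <<'E'
from workcell import ctrl
import cv2,numpy as np
for n in("scene","top"):
    im=ctrl.get_image(n); cv2.imwrite(f"pics/{n}0.png",im[:,:,::-1])
for n in("scene","top","wrist"):
    print(n,ctrl.camera_info(n))
print(ctrl.get_obs())
a=[cv2.imread(f"pics/{n}0.png") for n in("scene","top")]
E
```

```text
pics
scene {'camera_matrix': array([[376.22703976,   0.        , 313.74442326],
       [  0.        , 376.22703976, 195.23228239],
       [  0.        ,   0.        ,   1.        ]]), 'k1': 0.028918886778047652, 'R': array([[-0.64846714, -0.76122524,  0.00514759],
       [-0.47001991,  0.39505971, -0.78930926],
       [ 0.59880853, -0.51426059, -0.61397427]]), 't': array([188.39558806, 546.51526632, 612.1585638 ])}
top {'camera_matrix': array([[437.41974627,   0.        , 320.84639764],
       [  0.        , 437.41974627, 199.15533762],
       [  0.        ,   0.        ,   1.        ]]), 'k1': -0.12308221647771939, 'R': array([[-0.01653185, -0.99599591, -0.08785695],
       [-0.98461699,  0.03150305, -0.17186313],
       [ 0.17394274,  0.08366423, -0.9811953 ]]), 't': array([-233.30477755,  629.06246053, 1429.5148153 ])}
wrist {'camera_matrix': array([[304.6903794 ,   0.        , 323.85032654],
       [  0.        , 304.6903794 , 197.65411856],
       [  0.        ,   0.        ,   1.        ]]), 'k1': -0.05502199410508466, 'hand_eye': array([[ 1.79184601e-04, -9.64642668e-01, -2.63
[... 246 characters left out ...]
00,  0.00000000e+00,
         1.00000000e+00]])}
{'t': 0.1, 'qpos': array([ 1.17098682e+00,  4.23753513e-01,  1.63060658e+00, -1.19877484e-06,
        1.08858200e+00, -1.90080170e-02]), 'qvel': array([-0.000718  , -0.00199931, -0.00386859, -0.00208706, -0.00027144,
        0.00167978]), 'joint_torque': array([ 3.23370496e-04, -5.45617175e+01, -2.74326932e+01,  6.45268173e-02,
        1.88809651e-02,  2.80225080e-06]), 'ee_pos': array([232.078482 , 579.7802119, 221.9889837]), 'orientation': array([-5.94500113e-01, -3.08454433e+00,  2.07354889e-03]), 'ft_force': array([ 0.01864415, -1.70713212, -0.3132002 ]), 'moment': array([ 0.00242388,  0.03300337, -0.00501885]), 'width': 88.18055440879618}
```

View pics/scene0.png

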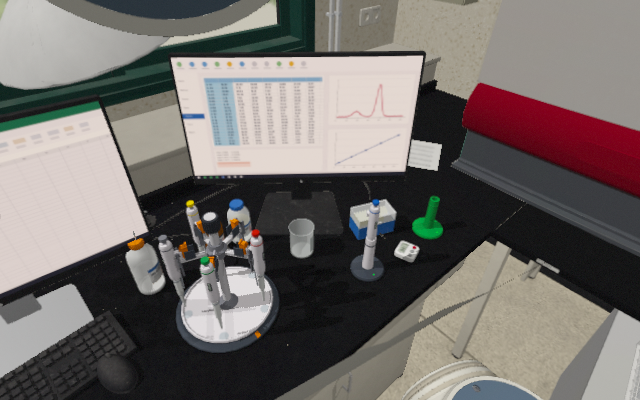

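View pics/top0.png

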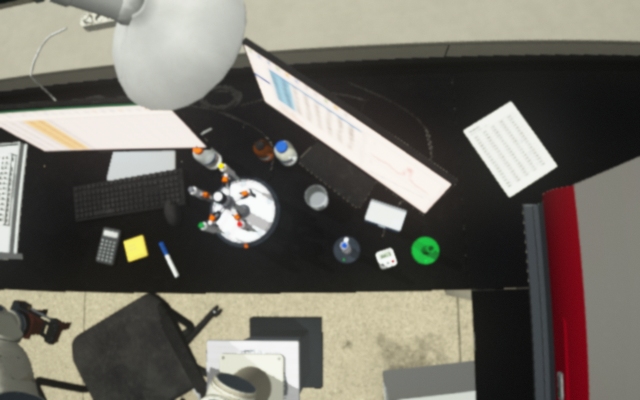

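The scene image shows the carousel at about (228,305), with the orange mark at (258,335), the docked blue-topped pipette at (370,240), the beaker at (302,238) and the tip box at (373,218). The green look-alike is at (430,225). The top image shows the same layout. I'll crop both for precise pixels.

```bash
cat > h.py <<'E'
import numpy as np,cv2
from workcell import ctrl
from scipy.spatial.transform import Rotation as Ro
def cam(n,obs=None):
    c=ctrl.camera_info(n); K=c['camera_matrix'];k=c['k1']
    if n=='wrist':
        T=np.eye(4);T[:3,:3]=Ro.from_rotvec(obs['orientation']).as_matrix();T[:3,3]=obs['ee_pos']
        W=np.linalg.inv(T@c['hand_eye']);return K,k,W[:3,:3],W[:3,3]
    return K,k,np.array(c['R']),np.array(c['t'])
def proj(X,C):
    K,k,R,t=C;return cv2.projectPoints(np.atleast_2d(np.float64(X)),cv2.Rodrigues(R)[0],t,K,np.array([k,0,0,0.]))[0][:,0]
def ray(uv,C):
    K,k,R,t=C;p=cv2.undistortPoints(np.float64([[uv]]),K,np.array([k,0,0,0.]))[0,0]
    return -R.T@t,R.T@np.array([*p,1])
def onz(uv,z,C):
    o,d=ray(uv,C);return o+d*(z-o[2])/d[2]
E
python3 - <<'E'
from h import *
a=cv2.imread('pics/scene0.png')[185:355,120:290];b=cv2.imread('pics/top0.png')[140:270,180:310]
cv2.imwrite('pics/c1.png',np.hstack([cv2.resize(a,(520,520),interpolation=2),cv2.resize(b,(520,520),interpolation=2)])[:, :])
im=cv2.imread('pics/c1.png');im=cv2.resize(im,(800,400));cv2.imwrite('pics/c1.png',im)
S=cam('scene');T=cam('top')
print(proj([[232,580,222],[0,0,0]],S),proj([[232,580,222],[0,0,0]],T))
for n,C,uv,z in[('mark',S,(258,335),10),('mark',T,(246,246),10),('carfootcentre',S,(228,309),13),('car tray',T,(244,211),20),('dockfoot',S,(367,267),0),('dockfoot',T,(346,250),0),('button',S,(376,204),243),('button',T,(345,242),243),('knob',S,(211,218),298),('knob',T,(219,200),298),('beaker',T,(316,195),94),('box',T,(385,215),76)]:
    print(n,onz(uv,z,C).round())
E
```

```text
[[-220.3024484   847.34051094]
 [ 432.51655914  539.77742879]] [[ 57.41273048 319.37537934]
 [251.39263118 386.42435834]]
mark [470.  18.  10.]
mark [473.  17.  10.]
carfootcentre [575.  35.  13.]
car tray [594.  22.  20.]
dockfoot [ 453. -335.    0.]
dockfoot [ 453. -327.    0.]
button [ 441. -320.  243.]
button [ 462. -332.  243.]
knob [585.  25. 298.]
knob [585.  22. 298.]
beaker [ 629. -237.   94.]
box [ 559. -459.   76.]
```

View pics/c1.png

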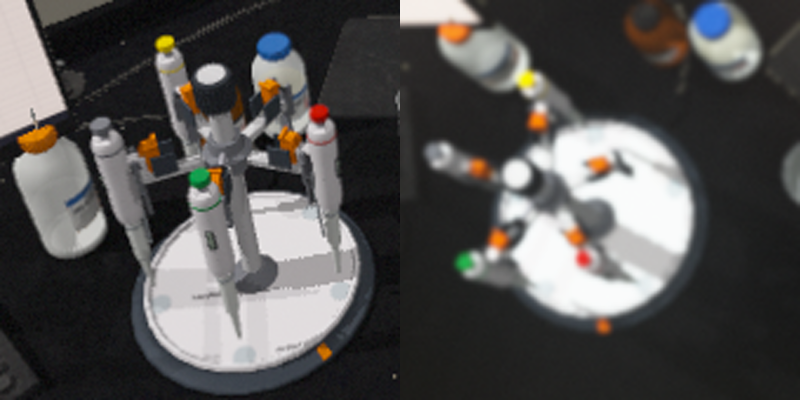

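The crops show four pipettes (yellow, grey, green, red) and the empty hanger's orange catch at about (245,193) in the top image. Next I'll compute the angles.

```bash
python3 - <<'E'
from h import *
T=cam('top');S=cam('scene')
A=np.array([588,22])
f=lambda u,v:(180+(u-400)/3.077,140+v/3.077)
g=lambda u,v:(120+u/2.353,185+v/2.353)
for n,t,s in[('y',(530,78),(165,43)),('grey',(437,153),(99,125)),('green',(465,262),(200,176)),('red',(583,258),(319,111)),('knob',(520,174),(213,75))]:
    o1,d1=ray(f(*t),T);o2,d2=ray(g(*s),S)
    l=np.linalg.lstsq(np.c_[d1,-d2],o2-o1,rcond=None)[0];P=(o1+d1*l[0]+o2+d2*l[1])/2
    print(n,P.round(),np.degrees(np.arctan2(*(P[:2]-A)[::-1])).round(1),np.linalg.norm(P[:2]-A).round())
P=onz(f(600,163),225,T);print('empty',P,np.degrees(np.arctan2(*(P[:2]-A)[::-1])))
print('mon',onz((205,148),120,T),onz((205,148),300,T))
# tip/hook crop
a=cv2.imread('pics/scene0.png')[190:290,335:415]
b=cv2.imread('pics/top0.png')[220:270,320:370]
cv2.imwrite('pics/c2.png',np.hstack([cv2.resize(a,(400,500),interpolation=2),cv2.resize(b,(400,500),interpolation=2)]))
E
```

```text
y [695.  24. 268.] 1.2 107.0
grey [625. 117. 269.] 68.8 101.0
green [516.  81. 272.] 140.4 93.0
red [517. -33. 272.] -141.9 90.0
knob [595.  23. 293.] 6.6 8.0
empty [617.42176373 -34.84959253 225.        ] -62.636766123465286
mon [797.73201591 134.77235052 120.        ] [741.1333153  68.2291399 300.       ]
```

View pics/c2.png

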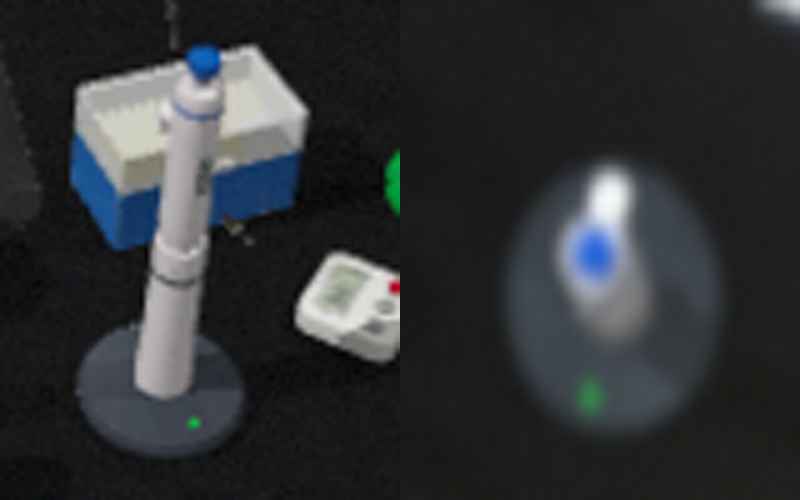

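The docked pipette's hook points roughly to +x, slightly towards -y. The empty hanger is near -72° and the mark near -178°, so the carousel needs a turn of about -105° (positive spin). First I'll rise and move over the knob.

```bash
python3 -m inch '[{"xyz":[0,0,-5]},{"xyz":[0,0,-10]},{"xyz":[-3,-2,-15]},{"xyz":[-6,-4,-19]},{"xyz":[-10,-7,-21]},{"xyz":[-14,-10,-21]},{"xyz":[-18,-12.6,-21]},{"xyz":[-22,-15.4,-21]},{"xyz":[-26,-18.2,-21]},{"xyz":[-30,-21,-21]},{"xyz":[-34,-23.8,-21]},{"xyz":[-38,-26.6,-21]},{"xyz":[-42,-29.4,-21]},{"xyz":[-46,-32,-21]},{"xyz":[-49,-34.3,-21]},{"xyz":[-51,-36,-21]},{"xyz":[-53,-37.1,-21]},{"xyz":[-54.5,-38.1,-21]},{"xyz":[-54.5,-38.1,-21]},{"xyz":[-54.5,-38.1,-21]}]' 0
python3 - <<'E'
from h import *
o=ctrl.get_obs();im=ctrl.get_image('wrist');np.save('w1.npy',dict(o=o),allow_pickle=True)
cv2.imwrite('pics/w1.png',im[:,:,::-1]);print(o['qpos'],o['ee_pos'],o['orientation'])
C=cam('wrist',o);print(proj([[596,23,298],[471,18,10],[596,23,20]],C))
E
```

```text
[ 1.17098682e+00  4.23753513e-01  1.63060658e+00 -1.19877484e-06
  1.08858200e+00 -1.90080170e-02] [232.078482  579.7802119 221.9889837] [-5.94500113e-01 -3.08454433e+00  2.07354889e-03]
[[ 54.94381305 602.02900639]
 [ 77.93301308 418.04633319]
 [117.04766799 469.25028227]]$[0]: bad value
```

View pics/w1.png

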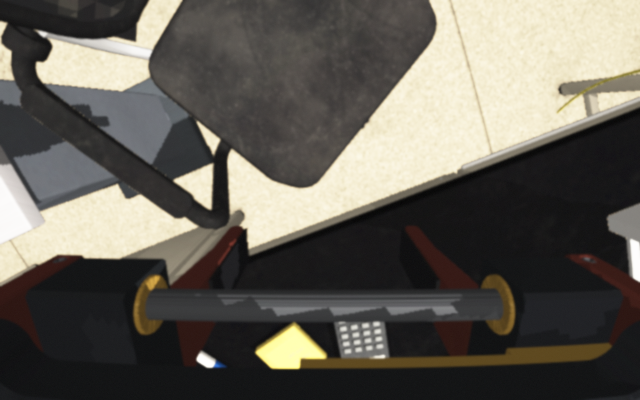

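That call was refused, probably because each row needs a "spin". The picture shows only the start view. Resending the move.

```bash
python3 -m inch '[{"xyz":[0,0,-5],"spin":0},{"xyz":[0,0,-10],"spin":0},{"xyz":[-3,-2,-15],"spin":0},{"xyz":[-6,-4,-19],"spin":0},{"xyz":[-10,-7,-21],"spin":0},{"xyz":[-14,-10,-21],"spin":0},{"xyz":[-18,-12.6,-21],"spin":0},{"xyz":[-22,-15.4,-21],"spin":0},{"xyz":[-26,-18.2,-21],"spin":0},{"xyz":[-30,-21,-21],"spin":0},{"xyz":[-34,-23.8,-21],"spin":0},{"xyz":[-38,-26.6,-21],"spin":0},{"xyz":[-42,-29.4,-21],"spin":0},{"xyz":[-46,-32,-21],"spin":0},{"xyz":[-49,-34.3,-21],"spin":0},{"xyz":[-51,-36,-21],"spin":0},{"xyz":[-53,-37.1,-21],"spin":0},{"xyz":[-54.5,-38.1,-21],"spin":0},{"xyz":[-54.5,-38.1,-21],"spin":0},{"xyz":[-54.5,-38.1,-21],"spin":0}]' 0
python3 - <<'E'
from h import *
o=ctrl.get_obs();im=ctrl.get_image('wrist')
cv2.imwrite('pics/w2.png',im[:,:,::-1]);print(o['t'],o['qpos'],o['ee_pos'],o['orientation'],o['ft_force'])
C=cam('wrist',o);print(proj([[596,23,298],[471,18,10],[596,23,20]],C))
E
```

```text
t: 2.15
ee_pos: [596.3, 24.0, 432.2]
orientation: [-0.595, -3.084, 0.002]
ft_force: [-0.5, -0.8, -0.8]
width: 87.8
2.15 [ 2.07334185e-02  2.16616835e-01  1.44365070e+00 -7.21955788e-04
  1.48270022e+00 -1.16882542e+00] [596.2648327   24.04420809 432.18008341] [-5.94901549e-01 -3.08353623e+00  1.55698224e-03] [-0.5483536  -0.7725368  -0.80456833]
[[324.16617949 189.83954928]
 [296.33661634  91.65789734]
 [324.29619476 154.71538928]]
```

View pics/w2.png

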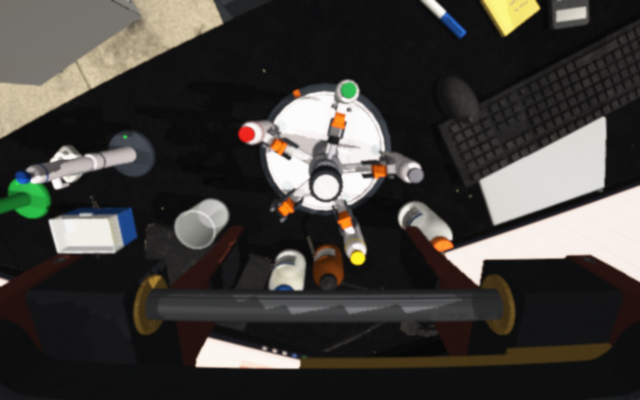

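Wrist view: knob top at (326,183), mark at (297,93), button tops at red (246,134), green (348,90), grey (417,175) and yellow (358,258), and the empty catch at (285,208). Next is a joint fit of axis, angle and mark.

```bash
python3 - <<'E'
from h import *
from scipy.optimize import least_squares
o=dict(ee_pos=np.array([596.2648327,24.04420809,432.18008341]),orientation=np.array([-5.94901549e-01,-3.08353623,1.55698224e-03]))
Cs=dict(t=cam('top'),s=cam('scene'),w=cam('wrist',o))
f=lambda u,v:(180+(u-400)/3.077,140+v/3.077)
g=lambda u,v:(120+u/2.353,185+v/2.353)
ob=dict(knob=dict(t=f(520,174),s=g(213,75),w=(326,183)),mark=dict(t=(246,246),s=(258,335),w=(297,93)),
 red=dict(t=f(583,258),s=g(319,111),w=(246,134)),green=dict(t=f(465,262),s=g(200,176),w=(348,90)),grey=dict(t=f(437,153),s=g(99,125),w=(417,175)),yellow=dict(t=f(530,78),s=g(165,43),w=(358,258)))
off=dict(yellow=1,grey=2,green=3,red=4)
def res(p,show=False):
    x,y,th,ph=p[:4];r=[]
    for n in ob:
        if n=='knob':X=[x,y,298]
        elif n=='mark':X=[x+125*np.cos(ph),y+125*np.sin(ph),10]
        else:
            i=off[n];a=th+i*np.radians(72);X=[x+96.5*np.cos(a),y+96.5*np.sin(a),p[3+i]]
        for c in ob[n]:
            e=(proj(X,Cs[c])[0]-ob[n][c]);r+=list(e*(1 if c!='t' else 1))
            if show:print(n,c,e.round(1))
    return r
s=least_squares(res,[594,23,-1.25,-3.1,270,270,270,270],loss='soft_l1')
print(s.x[:2],np.degrees(s.x[2:4]),s.x[4:],s.cost);res(s.x,True)
P=ob
# pipette in dock
for n,z,t,w in[('button',243,f(0,0),None)]:pass
print('button t',onz((320+595/8,220+25.2),243,Cs['t']),'s',onz((335+204/5,190+62/5),243,Cs['s']))
print('w foot',onz((131,153),8,Cs['w']))
print('hook t',onz((346.2,238.7),195,Cs['t']))
print('foot t',onz((320+613/8,220+30),5,Cs['t']),'s',onz((335+160/5,190+390/5),5,Cs['s']))
E
```

```text
[593.88750544  25.49342939] [ -71.30078324 -176.463897  ] [273.42359299 273.15187317 272.35111509 273.36340758] 12.705001751278992
knob t [-1.2  0.5]
knob s [-1.6 -1. ]
knob w [-0.3  4. ]
mark t [-0.3  1.2]
mark s [0.1 0.2]
mark w [-1.2 -2.3]
red t [-0.2  0.6]
red s [-0.8 -0.1]
red w [0.4 0.4]
green t [0.4 0.7]
green s [-0.6 -0.1]
green w [0.1 0.3]
grey t [-1.2  0.2]
grey s [ 0.  -0.5]
grey w [-1.9 -0.1]
yellow t [-1.3  1. ]
yellow s [-0.8 -0.6]
yellow w [-0.5 -0.6]
button t [ 449.26420134 -471.70459744  243.        ] s [ 445.55902349 -324.56351688  243.        ]
w foot [ 451.30274963 -328.21755628    8.        ]
hook t [ 475.27087714 -334.67677223  195.        ]
foot t [ 448.67789966 -497.63914276    5.        ] s [ 448.2425281  -328.59656533    5.        ]
```

```bash
python3 -m inch '[{"xyz":[0.3,0,4],"spin":0},{"xyz":[0.3,0,8],"spin":0},{"xyz":[0.3,0,11],"spin":0},{"xyz":[0.3,0,14],"spin":0},{"xyz":[0.3,0,15.5],"spin":0},{"xyz":[0.3,0,16.6],"spin":0},{"xyz":[0.3,0,16.6],"spin":0},{"xyz":[0.3,0,16.6],"spin":0}]' 0
python3 -m inch '[{"xyz":[0,0,0],"spin":0},{"xyz":[0,0,0],"spin":0},{"xyz":[0,0,0],"spin":0},{"xyz":[0,0,0],"spin":0},{"xyz":[0,0,0],"spin":0},{"xyz":[0,0,0],"spin":0},{"xyz":[0,0,0],"spin":0},{"xyz":[0,0,0],"spin":0},{"xyz":[0,0,0],"spin":0},{"xyz":[0,0,0],"spin":0}]' 1
```

```text
t: 3.0
ee_pos: [593.8, 25.7, 267.6]
orientation: [0.593, 3.084, -0.001]
ft_force: [-0.0, -0.6, 0.9]
width: 87.8
t: 4.0
ee_pos: [594.1, 26.5, 267.5]
orientation: [0.593, 3.084, 0.001]
ft_force: [2.2, 5.1, -1.5]
width: 34.5
```

```bash
python3 -m inch '[{"xyz":[0,0,0],"spin":4},{"xyz":[0,0,0],"spin":10},{"xyz":[0,0,0],"spin":16},{"xyz":[0,0,0],"spin":23},{"xyz":[0,0,0],"spin":30},{"xyz":[0,0,0],"spin":37},{"xyz":[0,0,0],"spin":44},{"xyz":[0,0,0],"spin":51},{"xyz":[0,0,0],"spin":58},{"xyz":[0,0,0],"spin":65},{"xyz":[0,0,0],"spin":72},{"xyz":[0,0,0],"spin":79},{"xyz":[0,0,0],"spin":85},{"xyz":[0,0,0],"spin":90},{"xyz":[0,0,0],"spin":95},{"xyz":[0,0,0],"spin":99},{"xyz":[0,0,0],"spin":102},{"xyz":[0,0,0],"spin":104},{"xyz":[0,0,0],"spin":105},{"xyz":[0,0,0],"spin":105}]'
python3 -c "
from h import *
o=ctrl.get_obs();print(o['moment'],o['qpos'],Ro.from_rotvec(o['orientation']).as_matrix()[:2])"
```

```text
t: 6.0
ee_pos: [594.9, 27.0, 267.6]
orientation: [-2.809, -1.406, -0.005]
ft_force: [3.6, 3.4, -2.9]
width: 34.4
[ 0.62276859 -0.4778946  -0.19750792] [2.46980692e-02 3.30716813e-01 1.65837210e+00 1.54617645e-03
 1.14966230e+00 6.66562753e-01] [[ 0.59919059  0.8006015   0.00280616]
 [ 0.80060129 -0.59919562  0.00148083]]
```

```bash
for i in 1; do python3 -m inch '[{"xyz":[0,0,0],"spin":1},{"xyz":[0,0,0],"spin":2},{"xyz":[0,0,0],"spin":2},{"xyz":[0,0,0],"spin":2}]'; done
python3 -c "
from h import *
o=ctrl.get_obs();print(o['moment'])"
```

```text
t: 6.4
ee_pos: [595.0, 27.0, 267.6]
orientation: [-2.833, -1.357, -0.005]
ft_force: [1.6, 2.1, -0.5]
width: 34.3
[ 0.26295643 -0.17245103 -0.2384976 ]
```

```bash
python3 -m inch '[{"xyz":[0,0,0],"spin":1},{"xyz":[0,0,0],"spin":2},{"xyz":[0,0,0],"spin":2},{"xyz":[0,0,0],"spin":2}]'
python3 -c "
from h import *
o=ctrl.get_obs();print(o['moment'])"
python3 -m inch '[{"xyz":[0,0,0],"spin":0},{"xyz":[0,0,0],"spin":0},{"xyz":[0,0,0],"spin":0},{"xyz":[0,0,0],"spin":0},{"xyz":[0,0,0],"spin":0},{"xyz":[0,0,0],"spin":0}]' 0
python3 -m inch '[{"xyz":[0,0,-3],"spin":0},{"xyz":[0,0,-7],"spin":0},{"xyz":[0,0,-12],"spin":0},{"xyz":[0,0,-16],"spin":0},{"xyz":[0,0,-17],"spin":0},{"xyz":[0,0,-17],"spin":0}]'
python3 - <<'E'
from h import *
o=ctrl.get_obs();im=ctrl.get_image('wrist');np.savez('w3',p=o['ee_pos'],r=o['orientation'])
im=im[:,:,::-1];a=cv2.resize(im[50:300,190:480],(580,500));cv2.imwrite('pics/w3.png',a)
print(o['qpos'],o['moment'])
t=ctrl.get_image('top');cv2.imwrite('pics/t3.png',t[:,:,::-1]);s=ctrl.get_image('scene');cv2.imwrite('pics/s3.png',s[:,:,::-1])
E
```

```text
t: 6.8
ee_pos: [595.0, 27.0, 267.6]
orientation: [-2.857, -1.307, -0.005]
ft_force: [2.7, 1.1, -1.5]
width: 34.6
[ 0.25917867 -0.20354534  0.08947855]
t: 7.4
ee_pos: [594.9, 27.0, 267.6]
orientation: [-2.857, -1.307, -0.005]
ft_force: [-0.3, 0.7, 0.1]
width: 79.4
t: 8.0
ee_pos: [595.0, 26.7, 439.3]
orientation: [2.855, 1.307, 0.01]
ft_force: [-0.2, -0.4, -0.3]
width: 87.8
[2.41790748e-02 2.07259588e-01 1.44034663e+00 1.43856168e-03
 1.48739667e+00 7.36496498e-01] [-0.01991054  0.10106407 -0.06661906]
```

View pics/w3.png

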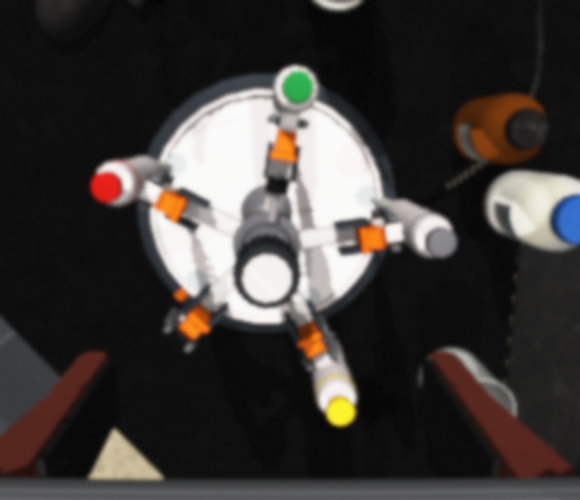

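The carousel is seated: the moment changed sign, and the catch at (195,322) in the crop lines up with the mark at (180,295). I'll refit the empty hanger's direction and the pipette pose.

```bash
cat > fit.py <<'E'
from h import *
from scipy.optimize import least_squares
z=np.load('w3.npz');C=cam('wrist',dict(ee_pos=z['p'],orientation=z['r']))
q=lambda u,v:(190+u/2,50+v/2)
ob=dict(yellow=q(341,411),grey=q(441,242),green=q(297,87),red=q(106,187),knob=q(268,278))
off=dict(yellow=1,grey=2,green=3,red=4)
def res(p):
    r=[]
    for n in ob:
        i=off.get(n,0);a=p[2]+i*np.radians(72);R=96.5 if i else 0
        r+=list(proj([p[0]+R*np.cos(a),p[1]+R*np.sin(a),273 if i else 298],C)[0]-ob[n])
    return r
s=least_squares(res,[595,27,-3.1]);print(s.x[:2],np.degrees(s.x[2]),np.round(s.fun,1))
m=onz(q(180,295),10,C);print('mark',m,np.degrees(np.arctan2(*(m-[*s.x[:2],0])[1::-1])))
for n,h in(('t3','top'),('s3','scene')):
    pass
E
python3 fit.py; python3 - <<'E'
from h import *
T=cam('top');S=cam('scene')
o=dict(ee_pos=np.array([596.2648327,24.04420809,432.18008341]),orientation=np.array([-5.94901549e-01,-3.08353623,1.55698224e-03]))
W=cam('wrist',o)
print('button t',onz((344.4,245.2),243,T),'s',onz((375.8,202.4),243,S),'w',onz((21,177),243,W))
print('foot t',onz((320+213/8,220+30),5,T),'s',onz((367,268),5,S),'w',onz((131,153),5,W))
print('hook t',onz((320+210/8,238.5),195,T))
E
```

```text
[593.59473409  24.75238579] -176.07321953373113 [-0.1 -0.2  0.  -0.2  0.1 -0.   0.4  0.2 -0.4  0.2]
mark [471.98704069  16.54317675  10.        ] -176.13806909562078
button t [ 452.86904461 -330.46854737  243.        ] s [ 445.55902349 -324.56351688  243.        ] w [ 454.00394554 -326.88178468  243.        ]
foot t [ 452.8786253  -329.70788189    5.        ] s [ 448.2425281  -328.59656533    5.        ] w [ 453.32977458 -329.26615791    5.        ]
hook t [ 475.85977288 -334.83967202  195.        ]
```

```bash
python3 -m inch '[{"xyz":[-2,0.7,0],"spin":4},{"xyz":[-5,1.7,0],"spin":10},{"xyz":[-8,2.8,0],"spin":16},{"xyz":[-11.5,4,0],"spin":22},{"xyz":[-15,5.2,0],"spin":28},{"xyz":[-18.5,6.4,0],"spin":34},{"xyz":[-22,7.6,0],"spin":40},{"xyz":[-25.5,8.8,0],"spin":46},{"xyz":[-29,10,2],"spin":52},{"xyz":[-32,11,4],"spin":56},{"xyz":[-34,11.8,6],"spin":59},{"xyz":[-35.5,12.3,7],"spin":61},{"xyz":[-36.2,12.5,8],"spin":61},{"xyz":[-36.2,12.5,8],"spin":61},{"xyz":[-36.2,12.5,8],"spin":61}]'
python3 - <<'E'
from h import *
o=ctrl.get_obs();im=ctrl.get_image('wrist');np.savez('w4',p=o['ee_pos'],r=o['orientation'])
cv2.imwrite('pics/w4.png',im[:,:,::-1])
R=Ro.from_rotvec(o['orientation']).as_matrix();print(o['qpos'],R)
C=cam('wrist',o);print(proj([[453,-329,243],[453,-329,0],[475,-334,195]],C))
E
```

```text
t: 9.65
ee_pos: [451.8, -328.3, 354.9]
orientation: [-3.123, 0.322, 0.001]
ft_force: [-0.3, -0.4, -0.2]
width: 87.7
[-6.50230346e-01  1.97342357e-01  1.63446618e+00  1.06514119e-03
  1.31135382e+00  1.12546756e+00] [[ 9.79024910e-01 -2.03739623e-01 -6.26062615e-04]
 [-2.03738259e-01 -9.79023795e-01  1.76958779e-03]
 [-9.73465346e-04 -1.60491762e-03 -9.99998238e-01]]
[[323.3080622  192.53627443]
 [323.68262928 157.03764145]
 [323.81015947 160.68861385]]
```

View pics/w4.png

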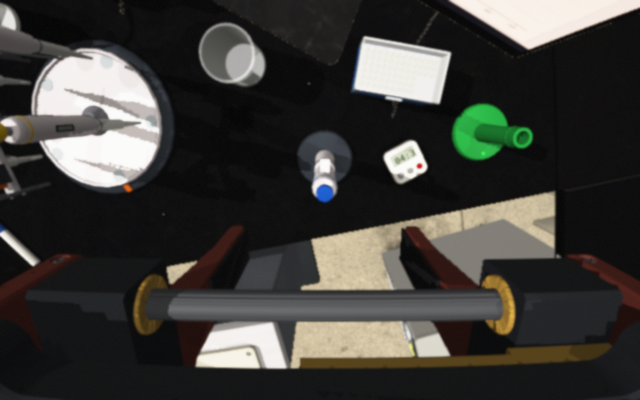

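Button top at (324,193) against a prediction of (323,192), with the hook pointing up-image at about (324,165). I'll measure the hook's direction by row centroids.

```bash
python3 - <<'E'
from h import *
im=cv2.imread('pics/w4.png').astype(int);g=im.min(2)
for v in range(142,204,3):
    u=np.where((g[v,295:360]>110))[0]+295
    b=np.where((im[v,295:360,0]-im[v,295:360,2]>70))[0]+295
    print(v,(u.min(),u.max(),round(u.mean(),1)) if len(u) else '',(b.min(),b.max()) if len(b) else '')
z=np.load('w4.npz');C=cam('wrist',dict(ee_pos=z['p'],orientation=z['r']))
P=np.array([453,-329.5,0])
for a in(-20,-12,-4):
    d=np.array([np.cos(np.radians(a)),np.sin(np.radians(a)),0]);print(a,proj([P+d*25.5+[0,0,195],P+d*16.5+[0,0,195],P+[0,0,222]],C).round(1).tolist())
E
```

```text
142  
145  
148  
151 (np.int64(319), np.int64(327), np.float64(323.0)) 
154 (np.int64(316), np.int64(330), np.float64(323.0)) 
157 (np.int64(315), np.int64(331), np.float64(323.0)) 
160 (np.int64(315), np.int64(331), np.float64(323.0)) 
163 (np.int64(315), np.int64(332), np.float64(323.5)) 
166 (np.int64(314), np.int64(333), np.float64(323.5)) 
169 (np.int64(314), np.int64(334), np.float64(324.0)) 
172 (np.int64(314), np.int64(332), np.float64(323.0)) 
175 (np.int64(314), np.int64(332), np.float64(322.2)) 
178 (np.int64(314), np.int64(332), np.float64(323.0)) 
181 (np.int64(313), np.int64(334), np.float64(323.5)) 
184 (np.int64(312), np.int64(335), np.float64(323.5)) 
187 (np.int64(312), np.int64(336), np.float64(323.5)) (np.int64(319), np.int64(329))
190 (np.int64(312), np.int64(335), np.float64(321.5)) (np.int64(317), np.int64(331))
193 (np.int64(313), np.int64(334), np.float64(320.8)) (np.int64(316), np.int64(332))
196  (np.int64(317), np.int64(332))
199  (np.int64(318), np.int64(330))
202  (np.int64(324), np.int64(324))
-20 [[327.3, 158.1], [326.1, 166.4], [323.9, 187.2]]
-12 [[324.0, 157.8], [323.9, 166.3], [323.9, 187.2]]
-4 [[320.6, 158.0], [321.8, 166.4], [323.9, 187.2]]
```

```bash
python3 -m inch '[{"xyz":[0.15,0.1,4],"spin":0},{"xyz":[0.15,0.1,8],"spin":0},{"xyz":[0.15,0.1,11],"spin":0},{"xyz":[0.15,0.1,13],"spin":0},{"xyz":[0.15,0.1,15],"spin":0},{"xyz":[0.15,0.1,16],"spin":0},{"xyz":[0.15,0.1,16],"spin":0},{"xyz":[0.15,0.1,16],"spin":0}]' 0
python3 -m inch '[{"xyz":[0,0,0],"spin":0},{"xyz":[0,0,0],"spin":0},{"xyz":[0,0,0],"spin":0},{"xyz":[0,0,0],"spin":0},{"xyz":[0,0,0],"spin":0},{"xyz":[0,0,0],"spin":0},{"xyz":[0,0,0],"spin":0},{"xyz":[0,0,0],"spin":0},{"xyz":[0,0,0],"spin":0},{"xyz":[0,0,0],"spin":0}]' 1
```

```text
t: 10.5
ee_pos: [454.3, -329.5, 196.5]
orientation: [-3.125, 0.32, -0.002]
ft_force: [-0.5, 0.9, 0.5]
width: 87.8
t: 11.5
ee_pos: [454.2, -329.5, 196.4]
orientation: [-3.125, 0.32, -0.002]
ft_force: [0.6, -0.2, -0.4]
width: 24.4
```

```bash
python3 -m inch '[{"xyz":[0,0,-0.5],"spin":0},{"xyz":[0,0,-1.5],"spin":0},{"xyz":[0,0,-3],"spin":0},{"xyz":[0,0,-5],"spin":0},{"xyz":[0,0,-7],"spin":0},{"xyz":[0,0,-9],"spin":0},{"xyz":[0,0,-11],"spin":0},{"xyz":[0,0,-12.5],"spin":0},{"xyz":[0,0,-13],"spin":0},{"xyz":[0,0,-13],"spin":0},{"xyz":[0,0,-13],"spin":0}]'
python3 - <<'E'
from h import *
o=ctrl.get_obs();im=ctrl.get_image('wrist');np.savez('w5',p=o['ee_pos'],r=o['orientation'])
cv2.imwrite('pics/w5.png',cv2.resize(im[100:300,230:420,::-1],(570,600),interpolation=2))
C=cam('wrist',o);R=Ro.from_rotvec(o['orientation']).as_matrix()
tp=lambda x,y,z:R@np.array([x,y,z])+o['ee_pos']
# pipette z zp -> tool z = -( zp-179.4)
for nm,X in dict(button=(0,0,-(226-179.4)),lip=(25.5,0,-(178-179.4)),hook=(16.5,0,179.4-178)).items():
    uv=proj(tp(*X),C)[0];print(nm,uv,(uv-[230,100])*3)
s=ctrl.get_image('scene');cv2.imwrite('pics/s5.png',s[:,:,::-1]);print(o['qpos'])
E
```

```text
t: 12.6
ee_pos: [453.7, -329.2, 325.9]
orientation: [-3.124, 0.32, -0.001]
ft_force: [0.3, 0.3, -1.0]
width: 24.5
button [321.48878877 287.18166395] [274.4663663  561.54499185]
lip [321.97911513 199.60180067] [275.93734538 298.80540201]
hook [322.00238873 214.9745068 ] [276.00716618 344.92352039]
[-6.49562340e-01  2.22970071e-01  1.66766715e+00  1.11148757e-03
  1.25096603e+00  1.12508821e+00]
```

View pics/w5.png

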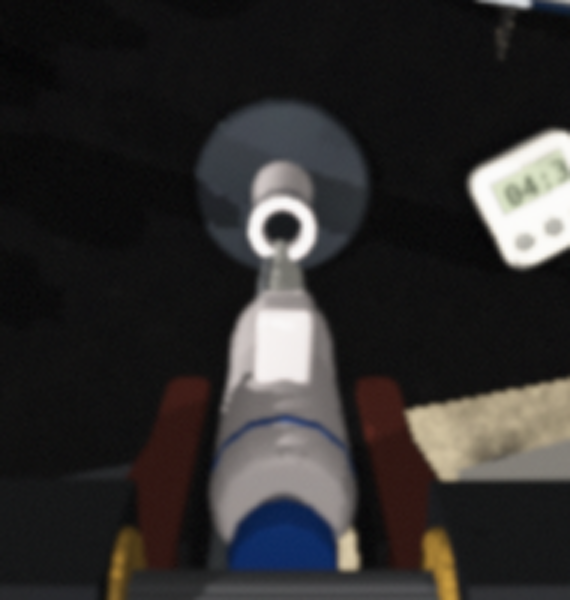

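The pipette is held upright. The hook arm is the white rectangle at x 257–313, y 308–383 in the crop, in line with the tool's x axis, so its yaw offset is about 0. Next I'll carry it over the front place with a spin of -15.7°.

```bash
python3 -m inch '[{"xyz":[-0.1,-1,0],"spin":-0.5},{"xyz":[-0.2,-3,0],"spin":-1.5},{"xyz":[-0.4,-5.5,0],"spin":-3},{"xyz":[-0.7,-8.5,0],"spin":-4.5},{"xyz":[-0.9,-11.5,0],"spin":-6},{"xyz":[-1.1,-14.5,0],"spin":-7.5},{"xyz":[-1.4,-17.5,0],"spin":-9},{"xyz":[-1.6,-20.5,0],"spin":-10.5},{"xyz":[-1.8,-23.5,0],"spin":-12},{"xyz":[-2.1,-26.5,0],"spin":-13},{"xyz":[-2.3,-29.5,0],"spin":-14},{"xyz":[-2.5,-32,0],"spin":-15},{"xyz":[-2.7,-34,0],"spin":-15.7},{"xyz":[-2.75,-35,0],"spin":-15.7},{"xyz":[-2.75,-35.1,0],"spin":-15.7},{"xyz":[-2.75,-35.1,0],"spin":-15.7},{"xyz":[-2.75,-35.1,2],"spin":-15.7},{"xyz":[-2.75,-35.1,3.3],"spin":-15.7},{"xyz":[-2.75,-35.1,3.3],"spin":-15.7},{"xyz":[-2.75,-35.1,3.3],"spin":-15.7}]'
python3 - <<'E'
from h import *
o=ctrl.get_obs();im=ctrl.get_image('wrist');np.savez('w6',p=o['ee_pos'],r=o['orientation'])
cv2.imwrite('pics/w6full.png',im[:,:,::-1])
cv2.imwrite('pics/w6.png',cv2.resize(im[140:300,240:410,::-1],(637,600),interpolation=2))
R=Ro.from_rotvec(o['orientation']).as_matrix();print(np.degrees(np.arctan2(R[1,0],R[0,0])),R[:,2],o['qpos'])
E
```

```text
t: 14.7
ee_pos: [497.8, 19.6, 292.8]
orientation: [-3.138, -0.108, 0.001]
ft_force: [0.2, 1.6, -1.1]
width: 24.6
3.952183005390301 [-8.32921207e-04  1.26626928e-03 -9.99998851e-01] [1.47259471e-02 1.52921802e-01 1.83290743e+00 1.39649765e-03
 1.15657797e+00 1.51598158e+00]
```

View pics/w6.png

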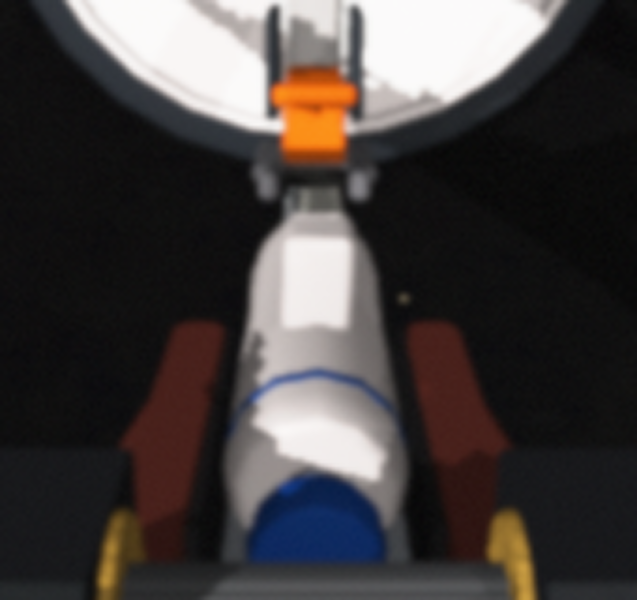

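The hook sits at crop u=317.5 and the ears and catch are centred at u≈314.5, so the pipette is about 0.5 mm off tangentially. The ears are near v≈190. I'll work out the radial offset for a range of saddle heights, and self-calibrate with the hook.

```bash
python3 - <<'E'
from h import *
z=np.load('w6.npz');C=cam('wrist',dict(ee_pos=z['p'],orientation=z['r']));R=Ro.from_rotvec(z['r']).as_matrix()
q=lambda u,v:(240+u/3.75,140+v/3.75)
T=lambda uv,zz:(R.T@(onz(uv,zz,C)-z['p']))
A=R.T@(np.array([594.7,26.7,292.8])-z['p']);print('axis in tool',A,'plate x',A[0]-80,'place x',A[0]-96.5)
zt=z['p'][2]-1.4
print('lip end',T(q(317,237),zt),'arm back',T(q(317,327),zt),'arm w',(T(q(352,280),zt)-T(q(283,280),zt))[1])
for zz in(206,215,225,232,240,250):
    l,r=T(q(266,190),zz),T(q(361,190),zz);print(zz,'ears',l[:2].round(1),r[:2].round(1),'outer',(T(q(378,190),zz)-T(q(255,190),zz))[1].round(1))
# tray edge front of stand for independent radial ref: foot rim (r=128,z=13)
im=cv2.imread('pics/w6full.png').astype(int)
col=im[140:205,317-0].min(1) if 0 else None
for u in(300,345):print(u,[int(x) for x in im[150:190,u].mean(1)])
E
```

```text
axis in tool [ 9.71851454e+01 -3.74675919e-01 -2.85546630e-02] plate x 17.185145445443354 place x 0.6851454454433537
lip end [23.16758771  1.1837954   1.38120927] arm back [8.90197301 1.19500907 1.39180331] arm w 10.37131133870193
206 ears [  9.1 -10. ] [ 9.1 11.3] outer 27.6
215 ears [11.4 -9.6] [11.4 10.9] outer 26.6
225 ears [13.8 -9.2] [13.9 10.5] outer 25.5
232 ears [15.6 -8.9] [15.6 10.2] outer 24.7
240 ears [17.6 -8.5] [17.6  9.8] outer 23.8
250 ears [20.1 -8.1] [20.1  9.4] outer 22.7
300 [244, 246, 246, 246, 246, 247, 246, 246, 246, 246, 246, 247, 248, 248, 248, 249, 248, 244, 239, 242, 241, 220, 148, 85, 59, 55, 54, 53, 51, 49, 37, 24, 16, 15, 14, 15, 14, 15, 14, 16]
345 [250, 250, 250, 250, 250, 250, 250, 250, 250, 250, 249, 248, 244, 231, 207, 194, 189, 184, 171, 157, 163, 170, 152, 105, 59, 38, 35, 34, 36, 38, 38, 33, 21, 13, 13, 14, 15, 13, 14, 15]
```

```bash
python3 -m inch '[{"xyz":[0.04,-0.04,0.6],"spin":0},{"xyz":[0.04,-0.04,1.2],"spin":0},{"xyz":[0.04,-0.04,1.2],"spin":0},{"xyz":[0.04,-0.04,1.2],"spin":0}]'
python3 -m inch '[{"xyz":[0,0,0.3],"spin":0},{"xyz":[0,0,0.6],"spin":0},{"xyz":[0,0,0.9],"spin":0},{"xyz":[0,0,0.9],"spin":0}]'
python3 - <<'E'
from h import *
o=ctrl.get_obs();im=ctrl.get_image('wrist');np.savez('w7',p=o['ee_pos'],r=o['orientation']);cv2.imwrite('pics/w7full.png',im[:,:,::-1])
cv2.imwrite('pics/w7.png',cv2.resize(im[150:250,265:380,::-1],(690,600),interpolation=2))
E
```

```text
t: 15.15
ee_pos: [498.4, 20.2, 281.2]
orientation: [-3.138, -0.109, 0.0]
ft_force: [-0.2, 0.5, -0.8]
width: 24.5
t: 15.55
ee_pos: [498.0, 20.2, 271.6]
orientation: [-3.138, -0.109, 0.002]
ft_force: [-0.2, -0.5, -1.0]
width: 24.5
```

View pics/w7.png

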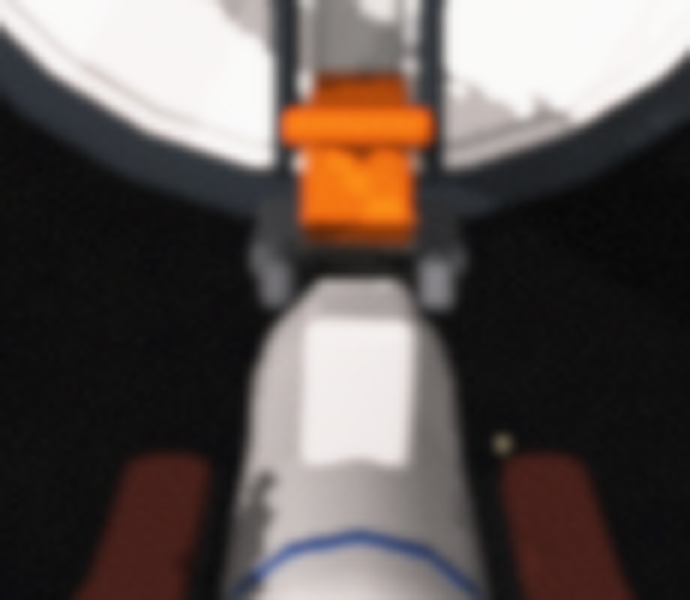

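The hook (303–412) and the catch (300–413) are tangentially aligned at u≈357. Now I'll feel downward.

```bash
for k in 1 2 3; do python3 -c "
from workcell import ctrl
o=ctrl.get_obs();print(o['ft_force'][2])"; done; python3 -m inch '[{"xyz":[0,0,0.2],"spin":0},{"xyz":[0,0,0.3],"spin":0},{"xyz":[0,0,0.3],"spin":0}]'
python3 -m inch '[{"xyz":[0,0,0.2],"spin":0},{"xyz":[0,0,0.3],"spin":0},{"xyz":[0,0,0.3],"spin":0}]'
```

```text
-1.6112373633446495
-1.6112373633446495
-1.6112373633446495
t: 15.9
ee_pos: [498.1, 20.2, 268.7]
orientation: [-3.138, -0.109, 0.002]
ft_force: [-0.0, -0.5, -0.6]
width: 24.5
t: 16.2
ee_pos: [498.0, 20.2, 265.5]
orientation: [-3.138, -0.109, 0.002]
ft_force: [-0.3, -0.6, -0.5]
width: 24.6
```

```bash
python3 -m inch '[{"xyz":[0,0,0.2],"spin":0},{"xyz":[0,0,0.2],"spin":0}]'
python3 -m inch '[{"xyz":[0,0,0.2],"spin":0},{"xyz":[0,0,0.2],"spin":0}]'
```

```text
t: 16.4
ee_pos: [497.8, 20.2, 263.2]
orientation: [-3.138, -0.109, 0.003]
ft_force: [0.6, -0.1, -0.7]
width: 24.8
t: 16.6
ee_pos: [497.6, 20.2, 260.9]
orientation: [-3.138, -0.109, 0.004]
ft_force: [0.4, 0.7, -1.2]
width: 24.7
```

```bash
python3 -m inch '[{"xyz":[0,0,0.2],"spin":0},{"xyz":[0,0,0.2],"spin":0}]'
python3 -m inch '[{"xyz":[0,0,0.2],"spin":0},{"xyz":[0,0,0.2],"spin":0}]'
```

```text
t: 16.8
ee_pos: [497.4, 20.2, 258.6]
orientation: [-3.138, -0.109, 0.004]
ft_force: [-0.1, 0.4, 0.0]
width: 24.6
t: 17.0
ee_pos: [497.2, 20.2, 256.3]
orientation: [-3.138, -0.109, 0.005]
ft_force: [0.1, 0.0, -0.7]
width: 24.3
```

```bash
python3 -m inch '[{"xyz":[0.1,0,0],"spin":0},{"xyz":[0.13,0,0.1],"spin":0},{"xyz":[0.13,0,0.2],"spin":0},{"xyz":[0.13,0,0.2],"spin":0}]'
python3 -m inch '[{"xyz":[0.02,0,0.1],"spin":0},{"xyz":[0.02,0,0.2],"spin":0},{"xyz":[0.02,0,0.2],"spin":0}]'
python3 - <<'E'
from h import *
o=ctrl.get_obs();print(Ro.from_rotvec(o['orientation']).as_matrix()[:,2])
im=ctrl.get_image('wrist')[:,:,::-1];np.savez('w8',p=o['ee_pos'],r=o['orientation']);cv2.imwrite('pics/w8full.png',im)
# track catch/ear patches from w7 to w8 by ratio about FOE
a=cv2.imread('pics/w7full.png')
for n,(u,v,w,h) in dict(catch=(311,166,28,26),earL=(304,190,12,14),earR=(333,190,12,14)).items():
    best=None
    for s in np.arange(1,1.25,.005):
        t=cv2.resize(a[v:v+h,u:u+w],None,fx=s,fy=s,interpolation=cv2.INTER_CUBIC)
        m=cv2.matchTemplate(im[150:260,270:380],t,cv2.TM_CCOEFF_NORMED);_,c,_,l=cv2.minMaxLoc(m)
        if best is None or c>best[0]:best=(c,s,270+l[0]+t.shape[1]/2,150+l[1]+t.shape[0]/2)
    print(n,np.round(best,3),'from',u+w/2,v+h/2)
E
```

```text
t: 17.4
ee_pos: [498.5, 20.3, 254.2]
orientation: [-3.138, -0.109, 0.006]
ft_force: [-0.1, 0.1, -0.8]
width: 24.6
t: 17.7
ee_pos: [498.5, 20.3, 252.0]
orientation: [-3.138, -0.109, 0.006]
ft_force: [-1.3, -0.2, -0.5]
width: 24.7
[-0.00396495  0.0012004  -0.99999142]
catch [  0.862   1.055 325.    185.5  ] from 325.0 179.0
earL [  0.921   1.    308.    205.   ] from 310.0 197.0
earR [  0.878   1.    342.    205.   ] from 339.0 197.0
```

```bash
python3 -m inch '[{"xyz":[0,0,0.1],"spin":0},{"xyz":[0,0,0.2],"spin":0},{"xyz":[0,0,0.2],"spin":0}]'
python3 -m inch '[{"xyz":[0.01,0,0.1],"spin":0},{"xyz":[0.01,0,0.2],"spin":0},{"xyz":[0.01,0,0.2],"spin":0}]'
```

```text
t: 18.05
ee_pos: [498.4, 20.3, 250.4]
orientation: [-3.138, -0.109, 0.006]
ft_force: [-3.4, -0.0, 3.9]
width: 24.4
t: 18.35
ee_pos: [497.9, 20.3, 248.2]
orientation: [-3.138, -0.109, 0.008]
ft_force: [-2.5, -0.1, 0.7]
width: 24.3
```

```bash
python3 -m inch '[{"xyz":[0.01,0,0.1],"spin":0},{"xyz":[0.01,0,0.2],"spin":0},{"xyz":[0.01,0,0.2],"spin":0}]'
python3 -m inch '[{"xyz":[0.01,0,0.1],"spin":0},{"xyz":[0.01,0,0.2],"spin":0},{"xyz":[0.01,0,0.2],"spin":0}]'
```

```text
t: 18.65
ee_pos: [497.6, 20.3, 245.7]
orientation: [-3.138, -0.109, 0.01]
ft_force: [-3.4, -0.3, 0.6]
width: 24.6
t: 18.95
ee_pos: [497.5, 20.3, 243.5]
orientation: [-3.138, -0.109, 0.011]
ft_force: [-3.8, -1.2, 0.2]
width: 24.2
```

Catch contact came at TCP z≈251, which puts the saddle near 216.6 and home at TCP z≈224. The nose is pushed back. Continuing with a slight push towards the axis.

```bash
python3 -m inch '[{"xyz":[0.06,0,0],"spin":0},{"xyz":[0.1,0,0.1],"spin":0},{"xyz":[0.1,0,0.2],"spin":0},{"xyz":[0.1,0,0.3],"spin":0},{"xyz":[0.1,0,0.4],"spin":0},{"xyz":[0.1,0,0.4],"spin":0}]'
```

```text
t: 19.55
ee_pos: [498.3, 20.4, 239.3]
orientation: [-3.138, -0.109, 0.011]
ft_force: [-3.3, -0.4, 0.1]
width: 24.2
```

```bash
python3 -m inch '[{"xyz":[0.03,0,0.1],"spin":0},{"xyz":[0.03,0,0.2],"spin":0},{"xyz":[0.03,0,0.3],"spin":0},{"xyz":[0.03,0,0.4],"spin":0},{"xyz":[0.03,0,0.4],"spin":0}]'
```

```text
t: 20.05
ee_pos: [498.5, 20.4, 235.1]
orientation: [-3.138, -0.109, 0.012]
ft_force: [-3.3, 0.3, 1.0]
width: 24.0
```

```bash
python3 -m inch '[{"xyz":[0.02,0,0.1],"spin":0},{"xyz":[0.02,0,0.2],"spin":0},{"xyz":[0.02,0,0.3],"spin":0},{"xyz":[0.02,0,0.4],"spin":0},{"xyz":[0.02,0,0.4],"spin":0}]'
```

```text
t: 20.55
ee_pos: [499.1, 20.4, 231.0]
orientation: [-3.138, -0.109, 0.01]
ft_force: [0.2, -0.3, -0.8]
width: 24.5
```

```bash
python3 -m inch '[{"xyz":[0.01,0,0.1],"spin":0},{"xyz":[0.01,0,0.2],"spin":0},{"xyz":[0.01,0,0.2],"spin":0}]'; python3 -m inch '[{"xyz":[0.01,0,0.1],"spin":0},{"xyz":[0.01,0,0.1],"spin":0}]'
```

```text
t: 20.85
ee_pos: [499.6, 20.4, 230.0]
orientation: [-3.138, -0.109, 0.009]
ft_force: [-2.5, -0.3, 6.9]
width: 24.5
t: 21.05
ee_pos: [499.7, 20.4, 230.0]
orientation: [-3.138, -0.109, 0.008]
ft_force: [-4.8, -0.3, 8.3]
width: 24.4
```

The lateral catch force vanished at TCP 231 (snap), then a firm stop at 230 with about 9 N. Checking with my last picture.

```bash
python3 - <<'E'
from h import *
o=ctrl.get_obs();print(o['ft_force'],Ro.from_rotvec(o['orientation']).as_matrix()[:,2])
im=ctrl.get_image('wrist')[:,:,::-1];s=ctrl.get_image('scene')[:,:,::-1]
a=cv2.resize(im[150:260,270:380],(440,440),interpolation=2);b=cv2.resize(s[200:310,150:240],(360,440),interpolation=2)
cv2.imwrite('pics/w9.png',np.hstack([a,b]))
E
```

```text
[-4.80459051 -0.31182703  8.28567474] [-0.00535923  0.00104663 -0.99998509]
```

View pics/w9.png

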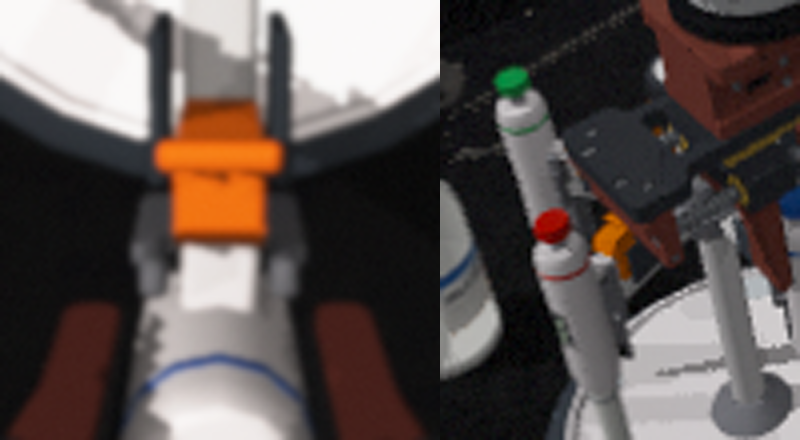

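The orange catch (y to 240 in the crop) now covers the lip end, and the white arm lies between the ears. I'll press slightly more, relax, open and back off.

```bash
python3 -m inch '[{"xyz":[-0.03,0,0.1],"spin":0},{"xyz":[-0.03,0,0.15],"spin":0},{"xyz":[-0.03,0,0.15],"spin":0},{"xyz":[-0.03,0,0.15],"spin":0}]'
python3 -m inch '[{"xyz":[-0.03,0,0],"spin":0},{"xyz":[-0.03,0,0],"spin":0},{"xyz":[-0.03,0,0],"spin":0}]'
python3 -m inch '[{"xyz":[0,0,0],"spin":0},{"xyz":[0,0,0],"spin":0},{"xyz":[0,0,0],"spin":0},{"xyz":[0,0,0],"spin":0},{"xyz":[0,0,0],"spin":0}]' 0.45
```

```text
t: 21.55
ee_pos: [499.7, 20.4, 229.8]
orientation: [-3.138, -0.109, 0.007]
ft_force: [-6.1, -0.9, 11.8]
width: 24.3
t: 21.85
ee_pos: [499.6, 20.4, 230.0]
orientation: [-3.139, -0.109, 0.006]
ft_force: [-0.7, -0.6, 3.9]
width: 24.9
t: 22.35
ee_pos: [499.6, 20.4, 229.9]
orientation: [-3.138, -0.109, 0.006]
ft_force: [0.3, 0.2, -0.1]
width: 47.9
```

```bash
python3 -m inch '[{"xyz":[0,0,-0.5],"spin":0},{"xyz":[0,0,-2],"spin":0},{"xyz":[0,0,-4],"spin":0},{"xyz":[0,0,-7],"spin":0},{"xyz":[0,0,-10],"spin":0},{"xyz":[0,0,-13],"spin":0},{"xyz":[0,0,-16],"spin":0},{"xyz":[0,0,-18],"spin":0},{"xyz":[0,0,-18],"spin":0},{"xyz":[0,0,-18],"spin":0}]'
python3 - <<'E'
from h import *
R=cv2.imread('pics/s3.png').astype(int)
def blobs(C,im,f):
    m=f(im.astype(int)).astype(np.uint8);n,_,st,ce=cv2.connectedComponentsWithStats(m);return [(st[i,4],ce[i].round(1).tolist()) for i in range(1,n) if st[i,4]>15]
o=ctrl.get_obs();im=ctrl.get_image('wrist')[:,:,::-1];C=cam('wrist',o)
P=np.array([498.3,20.0]);print('expect place button',proj([*P,216.6+4+54],C),'orange@hook',proj([516,21,232],C))
print('blue',blobs(C,im,lambda i:(i[...,0]-i[...,2]>70)))
print('orange',blobs(C,im,lambda i:(i[...,2]-i[...,0]>120)))
ctrl.get_image('scene');im2=ctrl.get_image('wrist')[:,:,::-1]
print('change',np.abs(im.astype(int)-im2).mean(),ctrl.get_obs()['ee_pos'])
cv2.imwrite('pics/w10.png',im)
E
```

```text
t: 23.35
ee_pos: [500.1, 20.2, 409.6]
orientation: [-3.139, -0.109, 0.006]
ft_force: [0.1, 1.1, -0.3]
width: 48.2
expect place button [[323.21335323 189.14877416]] orange@hook [[323.51084322 164.69550707]]
blue [(np.int32(603), [559.4, 129.2]), (np.int32(220), [163.3, 160.2]), (np.int32(205), [323.7, 191.5])]
orange [(np.int32(203), [362.1, 38.3]), (np.int32(200), [286.7, 38.3]), (np.int32(191), [266.6, 111.5]), (np.int32(165), [382.0, 111.8]), (np.int32(217), [227.7, 122.1]), (np.int32(245), [420.6, 122.8]), (np.int32(907), [105.1, 156.5]), (np.int32(165), [324.2, 152.8]), (np.int32(162), [429.7, 310.4])]
change 3.2811080729166666 [499.56081606  20.19991634 408.38794178]
```

The blue button is at (323.7,191.5), within about 2 px of the prediction. The catches mirror about u≈324, so the carousel still stands at its stop. Handing in.

```bash
python3 -c "
from workcell import ctrl
print(ctrl.close_job())"
```

```text
the job is handed in; nothing more can be done
None
```

The pipette is hung on the empty hanger at the front mark, and the job was handed in at about 23.5 s of the 72 s allowed. No verdict came back.

**What I did:**
- **Carousel:** I gripped the knob and turned the carousel by 109°, until the moment about the axis changed sign as the index clicked in. A picture fit then put the empty hanger at -176.1° and the mark at -176.1°.
- **Carry:** I gripped the pipette by its handle, lifted it straight out of the dock and carried it upright to the front place.
- **Hang:** Lowering it pushed the catch back, with about 3.5 N sideways. That force dropped to about 0 at TCP z 231, where the catch snapped shut. I then pressed it home with about 12 N at the wrist, opened the gripper and rose straight up.

**Last checks:**
- A picture before release showed the orange catch over the hook's lip and the arm between the guide ears.
- After release, the blue button was within about 2 px of where it should be. The hangers lay symmetric about the pipette's line, and the wrist force was back near zero.

**Did not agree:**
- **Saddle height:** First contact with the catch implied home at TCP z≈224, but the firm stop came at 230. I put this down to the pipette sitting about 2 mm outward at first contact.
- **Camera offset:** The wrist camera's positions differed from the gripped positions by about 2 mm.
- **Final still check:** Two pictures taken 0.1 s apart differed slightly because the arm was still settling by about 1 mm, so I did not measure directly that the pipette and carousel were at rest.
- **Bystanders:** I did not re-measure the beaker, bottle or tip box at the end. My planned paths kept clear of them, and none of the forces I read suggested contact.

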